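# Gauge a reducing sleeve, complete the tube carrier and hold it up level

## Task

Two loose white reducing sleeves stand on the worktop and one has too small a bore: slide the right one down the upright steel gauge pin until it rests on the gauge's base (the wrong one stops at the pin's tip), then take it off and seat it fully home, head flat on the deck, in the empty well of the tube carrier; keep the other sleeve well away from the carrier. Then grip the carrier by its handle and lift it out of its cradle to about 10 cm up, keeping it upright all the time because it carries a sample tube. Finish while still holding it there in the air, level and still, ready to be handed over.

Things in the scene. Friction and masses are not known exactly. Their poses are not given: they have to be found in the camera images.
- sleeve_wide: the sleeve that fits. White plastic headed sleeve, standing upright on the worktop: slim lower body 22 mm diameter and 36 mm long, above it a head 30 mm diameter and 30 mm tall (66 mm in all), with a straight bore of 17 mm right through, open at both ends. Grip it by the head. 45 g. Origin: centre of its lower end; z axis up along the bore
- sleeve_narrow: the sleeve that does not fit: outside identical to the other, but its through bore is only 12 mm (visibly thicker rim seen from above). 50 g. Origin: centre of its lower end; z axis up
- gauge: fixed pin gauge: dark round base 68 mm diameter and 10 mm thick, a 14.5 mm steel pin standing upright in its centre, 50 mm above the base; the pin's top 10 mm taper to 7 mm diameter. Origin: centre of the base's underside on the worktop, z up
- gauge_foot (a point): the foot of the pin, on the base's top face (10 mm above the worktop): where the origin of a fully slid-on sleeve comes to lie
- gauge_tip (a point): the tip of the gauge pin, 50 mm above the base, 60 mm above the worktop
- cradle: fixed low grey plate with a rim (86 x 192 mm, floor 6 mm and rim 12 mm above the worktop) in which the tube carrier stands with 3 mm play all round. Origin: centre of its underside on the worktop; y along its long side
- carrier: loose tube carrier, 64 (x) x 170 (y) mm, 0.45 kg: a foot plate and, on pillars, a deck 10 mm thick whose top is 44 mm above its underside, with a strap handle across the middle (along y) and one well near each end, 62 mm from the middle. The well on the -y side already holds a sleeve and a capped tube (top 98 mm above the carrier's underside); the +y well is empty, a 26 mm through hole (2 mm play round the sleeve). Origin: centre of its underside; z up
- well_mouth (a point): centre of the empty well's mouth, level with the deck's top (44 mm above the carrier's underside, 50 mm above the worktop at the start)
- well_seat (a point): where the sleeve's origin (lower end) lies when the sleeve is fully seated: on the empty well's axis, 36 mm below the deck's top, so that the head rests on the deck
- handle_grip (a point): middle of the handle's black grip bar: 10 mm thick (carrier x), 52 mm long (carrier y), 20 mm tall, its centre 92 mm above the carrier's underside and 48 mm above the deck; free space on both sides and below it. Pinch it across x; the carrier with both sleeves balances within 2 mm of here
Things that resemble listed ones, but are neither listed nor needed, are in the scene too. Leave any green look-alike of the sleeve_wide alone.

How it is judged:
On the way, in this order (a step that is already met when the one before it is completed fails the run):
1. the wide-bore sleeve is fully down on the gauge pin (horizontal distance between sleeve_wide and gauge_foot below 0.004 m and z of sleeve_wide in the frame of gauge_foot below 0.005 m and angle between sleeve_wide's own z axis and vertical below 0.12 rad), for 0.2 s.
2. the wide-bore sleeve is seated in the carrier's empty well while the carrier stands in its cradle (distance between sleeve_wide and well_seat below 0.005 m and angle between the z axis of sleeve_wide and the z axis of carrier, either way round below 0.1 rad and z of carrier in the frame of cradle below 0.012 m), for 0.2 s.
At the end, for the whole second after the job is handed in: The fingers hold the carrier 60 to 250 mm up, off its cradle, tilted under 0.1 rad, slower than 30 mm/s and 0.15 rad/s; the wide-bore sleeve is within 5 mm and 0.1 rad of fully home in its well; the narrow-bore sleeve is over 100 mm from the carrier's middle horizontally (z of carrier in the frame of cradle between 0.06 and 0.25 m and angle between carrier's own z axis and vertical below 0.1 rad and linear speed of carrier below 0.03 m/s and angular speed of carrier below 0.15 rad/s and contact force between the fingers and carrier above 2 N and contact force between cradle and carrier below 0.1 N and distance between sleeve_wide and well_seat below 0.005 m and angle between the z axis of sleeve_wide and the z axis of carrier, either way round below 0.1 rad and horizontal distance between sleeve_narrow and carrier above 0.1 m); the arm keeps its last pose, push and grip.
It fails at once if the carrier is tipped by more than 20 degrees (angle between carrier's own z axis and vertical above 0.35 rad).
It also fails if it takes over 72 s, if anything falls off the work surface, if the arm or the gripper's body presses on something with over 40 N, if the wrist force passes 120 N, or if a joint passes its speed limit or range.

## Robot

A 6-joint arm with a two-finger parallel gripper is mounted at the origin on a cart in front of the work surface, level with it; the furniture and walls round the work are solid. World frame = base frame: x ahead of the robot, y to its left, z up, the work surface at z = 0. Lengths are in m, angles in rad, forces in N, time in s.
With the tool pointing down it reaches from about 0.325 to 0.85 m from the base axis. Payload 15.5 kg.
Tool frame: the origin (TCP) lies at the very end of the fingers, on their centre line; the grasp point (between the pads) lies 19 mm behind it (ctrl.grip_point_offset is the distance from the TCP to the grasp point, in m); z points along the fingers, y is the direction in which the jaws open and shut (so a half turn about z gives the same grasp; the last joint's range is limited). The gripper opens to 91 mm and grips with 3 to 60 N. Pads are 32 mm wide; open, the fingers measure 118 mm over their backs; the gripper's body (76 mm by 178 mm) begins 60 mm behind the grasp point.
Start: joints at [-1.21, 0.494, 1.345, -0, 1.302, -0.096], TCP at [0.276, -0.561, 0.214] pointing down, gripper open.
Joint ranges: [-2.91, 2.91], [-0.82, 2.16], [0.22, 2.67], [-1.22, 4.37], [0.12, 2.79], [-3.08, 3.08]. Speed limits (rad/s): [1.89, 1.89, 2.57, 3.01, 3.01, 3.01].

## Interface

Orientations are given as a unit quaternion [x, y, z, w].
In Python, from workcell import monitor, capture, job, ctrl gives the robot as it stands.
- The arm moves only by the shell command python3 -m creep 'ROWS' [OPENING] [FORCE]. ROWS is JSON, a list that holds one entry, the list of rows, each a list of 4 numbers: the shift along the tool's x, y, z in cm, then the turn about the tool's z in degrees. In form: [[[tx, ty, tz, twist], ...]]. A call has 1 to 5 rows; each row shifts and turns the pose as measured when the row begins, along the tool's axes as they then stand; what a row does not reach is not made up. A row lasts 1/8 s, in which the tool goes at most 62.5 mm and 10.7 degrees, less where a joint would pass 70% of its speed; a pose out of reach is approached as far as the arm can. A call with a gripper value outside its range is refused whole. OPENING is the closure in counts, from 0 (fully open) to 255 (shut), set as the call begins (- or left out, the last holds). The fingers move at their own pace and stop on an object; FORCE is the grip in N (left out, the last holds). Time passes only in rows, so rows that do not move let the fingers close. It gives the time, the measured TCP pose, the force and the opening at its end, in the units of the state.
- monitor.get_state(): the state, without advancing time (a new reading comes with each control period).
- capture(name): name is "side" or "top" or "wrist"; returns a dict with "frame" (420x560x3 uint8, red, green, blue), "fx", "fy", "cx", "cy" (pixels), "k1" (the pictures are not rectified: a ray, as slopes to the right and down, at radius r is drawn at 1 + k1 r^2 times it, then the intrinsics apply), "R" (3x3) and "t" (3): a world point X has camera coordinates R X + t; the wrist camera has in their place "mount" (4x4, takes a point from camera to tool coordinates, whose origin is the TCP and whose axes are the flange's). Camera axes: x right, y down, z forward; pixel columns grow to the right and rows downward; lengths in m; the calibration is good to about 2 mm. A picture is of the moment at which its call begins: read the wrist's pose just before it. There is no depth.
- job.finish_job(): hands the job in, once; it reports no verdict.
The state is a dict: "t": time; "qpos": joint angles; "joint_vel": joint speeds; "joint_efforts": joint torques, N m; "tcp_pos": TCP position; "tool_rot": TCP orientation; "force": force on the tool from outside, world axes, zero at the start; "torque": the same for the moment, N m; "width": finger opening in m.
Only numpy, scipy, OpenCV 4.12 (cv2) and the standard library are available. Lean on these libraries where they do the work, as an engineer would, in place of code of your own. Each camera call takes 0.05 s, during which the arm holds its last target.

## Working session

There is one attempt and no reset: what is moved stays moved. The work goes in short steps, Python scripts to look and compute and a shell command to move; the robot and the scene stay as the last step left them, time stands still between calls to the robot, and variables do not carry over. Pictures are saved under pics/ and viewed, and the job is handed in when it is done.

```bash
ls; mkdir -p pics
python3 - <<'E'
from workcell import monitor, capture, job, ctrl
import cv2
s=monitor.get_state(); print(s); print(ctrl.grip_point_offset)
for n in ["side","top","wrist"]:
    c=capture(n); cv2.imwrite(f"pics/{n}0.png",c["frame"][:,:,::-1]); print(n,{k:v for k,v in c.items() if k!="frame"})
E
```

```text
pics
{'t': 0.0, 'qpos': array([-1.20947158e+00,  4.94188443e-01,  1.34611356e+00,  2.74840828e-05,
        1.30250736e+00, -9.54919246e-02]), 'joint_vel': array([-0.00015229,  0.0010307 ,  0.00031038, -0.00057122,  0.00028701,
       -0.00053901]), 'joint_efforts': array([-8.37602656e-04, -8.78821993e+01, -3.81855869e+01,  7.05590635e-02,
        5.32968307e-02, -6.21695813e-05]), 'tcp_pos': array([ 0.27556677, -0.56055498,  0.21334095]), 'tool_rot': array([ 9.74028671e-01,  2.26423888e-01, -6.74911856e-05, -6.04745255e-04]), 'force': array([0.31313163, 1.1187028 , 0.50307579]), 'torque': array([-0.00727842,  0.00740468,  0.04702006]), 'width': 0.09138607211903087}
0.0188
side {'fx': 540.6322211939308, 'fy': 540.6322211939308, 'cx': 279.95390169581873, 'cy': 207.321738636057, 'k1': -0.03786850070366445, 'R': array([[ 0.99811763, -0.06111018,  0.00517052],
       [-0.0498226 , -0.8571343 , -0.51267778],
       [ 0.03576166,  0.51145512, -0.85856553]]), 't': array([-0.51285373, -0.02653105,  1.76631995])}
top {'fx': 449.87620436071444, 'fy': 449.87620436071444, 'cx': 275.461249455109, 'cy': 209.53860579119663, 'k1': -0.013896529834800506, 'R': array([[-0.00306096, -0.99999223,  0.00248415],
       [-0.9921728 ,  0.0027269 , -0.12484268],
       [ 0.12483494, -0.00284684, -0.99217344]]), 't': array([-0.106086  ,  0.51473832,  1.09471384])}
wrist {'fx': 337.6541619635934, 'fy': 337.6541619635934, 'cx': 281.90274594610185, 'cy': 209.55856626782477, 'k1': -0.06107879202508851, 'mount': array([[ 2.54127024e-05, -9.64529634e-01, -2.63974589e-01,
         7.50280383e-02],
       [ 9.99998579e-01, -4.20452201e-04,  1.63254833e-03,
        -6.75596643e-04],
       [-1.68562994e-03, -2.63974255e-01,  9.64528253e-01,
        -1.69384156e-01],
       [ 0.00000000e+00,  0.00000000e+00,  0.00000000e+00,
         1.00000000e+00]])}
```

View pics/side0.png

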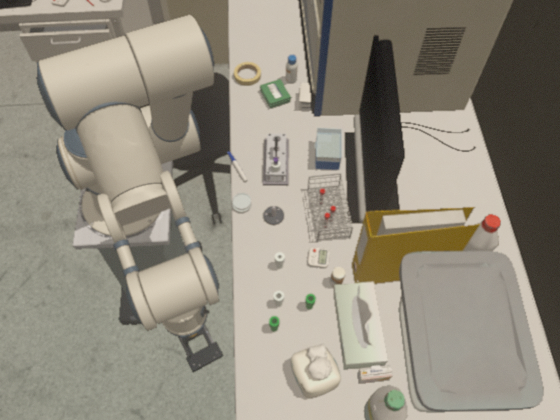

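View pics/top0.png

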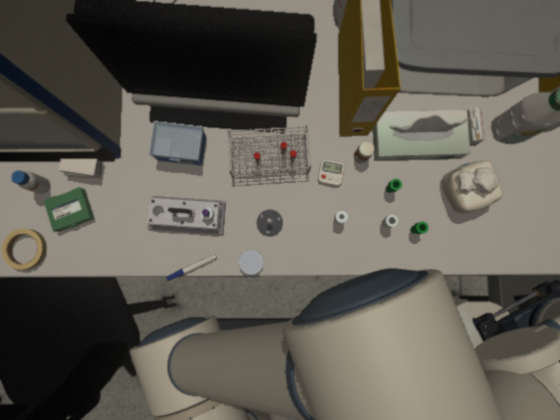

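View pics/wrist0.png

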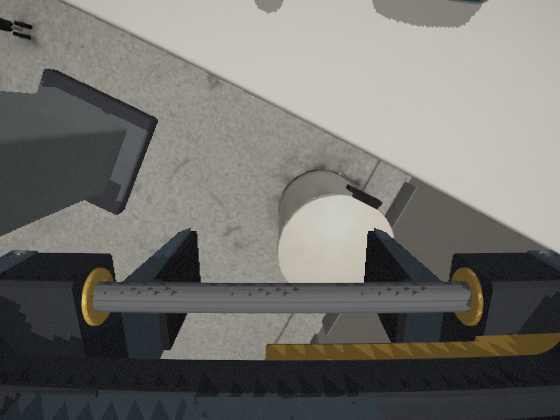

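Run:
```python
import cv2,numpy as np
t=cv2.imread("pics/top0.png");s=cv2.imread("pics/side0.png")
a=cv2.resize(t[190:250,135:305],None,fx=4.7,fy=4.7,interpolation=cv2.INTER_CUBIC)
b=cv2.resize(t[190:250,310:440],None,fx=6,fy=6,interpolation=cv2.INTER_CUBIC)[:290]
cv2.imwrite("pics/topcrop.png",np.vstack([a[:,:780],b[:,:780]]))
cv2.imwrite("pics/sidecrop.png",cv2.resize(s[120:320,225:335],None,fx=3,fy=3,interpolation=cv2.INTER_CUBIC))
```

```text
(no output)
```

View pics/topcrop.png

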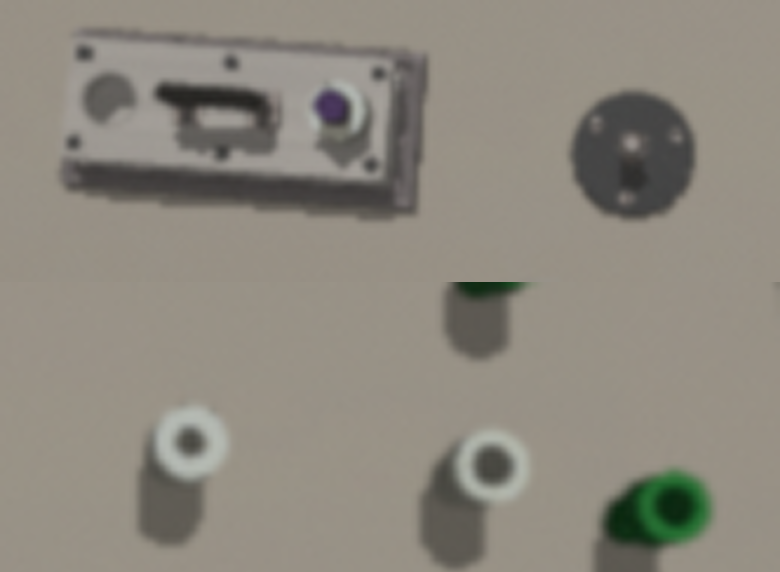

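View pics/sidecrop.png

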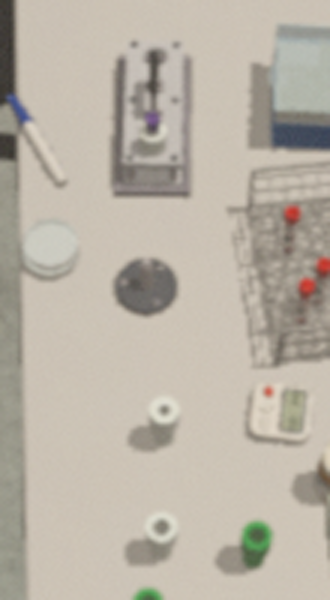

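```bash
cat > h.py <<'E'
import numpy as np
from workcell import monitor, capture, ctrl
from scipy.spatial.transform import Rotation as Ro
import cv2
def K(c): return np.array([[c["fx"],0,c["cx"]],[0,c["fy"],c["cy"]],[0,0,1]])
def ray(c,u,v):
    # dist model: ray r drawn at 1+k1 r^2
    p=cv2.undistortPoints(np.array([[[u,v]]],float),K(c),np.array([c["k1"],0,0,0,0]))[0,0]
    d=c["R"].T@np.array([p[0],p[1],1]); o=-c["R"].T@c["t"]; return o,d/np.linalg.norm(d)
def tri(rs):
    A=np.zeros((3,3));b=np.zeros(3)
    for o,d in rs: P=np.eye(3)-np.outer(d,d);A+=P;b+=P@o
    x=np.linalg.solve(A,b); return x,[round(1e3*np.linalg.norm((np.eye(3)-np.outer(d,d))@(x-o)),1) for o,d in rs]
def atz(c,u,v,z):
    o,d=ray(c,u,v); return o+d*(z-o[2])/d[2]
def proj(c,X):
    return cv2.projectPoints(np.array([X],float),cv2.Rodrigues(c["R"])[0],c["t"],K(c),np.array([c["k1"],0,0,0,0]))[0][0,0]
def wristcap():
    s=monitor.get_state(); c=capture("wrist"); 
    T=np.eye(4);T[:3,:3]=Ro.from_quat(s["tool_rot"]).as_matrix();T[:3,3]=s["tcp_pos"]
    W=np.linalg.inv(T@c["mount"]); c["R"]=W[:3,:3];c["t"]=W[:3,3]; return c,s
def tool(s=None):
    s=s or monitor.get_state(); R=Ro.from_quat(s["tool_rot"]).as_matrix(); return s["tcp_pos"],R
def togo(X,s=None):
    p,R=tool(s); return np.round(R.T@(np.array(X)-p)*100,2)
np.set_printoptions(precision=4,suppress=True)
E
python3 - <<'E'
from h import *
t=capture("top");s=capture("side")
print(monitor.get_state()["t"])
for n,a,b in [("wide",(391.6,220.1),(278.7,295.4)),("narrow",(341.3,216.4),(279.4,256.4)),("gbase",(269.3,222.6),(273.4,215)),("gtip",(269.1,220),(273.7,207.6))]:
    print(n,tri([ray(t,*a),ray(s,*b)]))
print("well z.05",atz(t,157.8,210.5,.05),"handle",atz(t,180,209.9,.108))
print(atz(t,391.6,220.1,.066),atz(t,269.3,222.6,.01),tool())
E
```

```text
0.25
wide (array([ 0.4849, -0.3893,  0.0653]), [np.float64(1.2), np.float64(1.2)])
narrow (array([ 0.4943, -0.2673,  0.0647]), [np.float64(1.2), np.float64(1.2)])
gbase (array([ 0.4857, -0.0916,  0.0057]), [np.float64(1.5), np.float64(1.5)])
gtip (array([ 0.4872, -0.0917,  0.052 ]), [np.float64(1.1), np.float64(1.1)])
well z.05 [0.5106 0.1826 0.05  ] handle [0.5047 0.1156 0.108 ]
[ 0.4836 -0.3892  0.066 ] [ 0.4838 -0.0919  0.01  ] (array([ 0.2756, -0.5608,  0.2137]), array([[ 0.8975,  0.4411, -0.0002],
       [ 0.4411, -0.8975,  0.0005],
       [ 0.0001, -0.0006, -1.    ]]))
```

```bash
python3 -m creep '[[[5,-1.2,0,0],[5,-1.2,0,0],[5,-1.2,0,0],[5,-1.2,0,0],[4,-1,0,0]]]' 100 10; python3 -m creep '[[[0,0,0,-10.5],[0,0,0,-10.5],[0,0,0,-10.5],[0,0,0,-10.5],[0,0,0,-10.5]]]'
```

```text
t: 0.88
tcp_pos: [0.4688, -0.4007, 0.2131]
tool_rot: [0.975, 0.224, -0.0, -0.0]
force: [0.1, 0.2, -0.7]
width: 0.0555
t: 1.5
tcp_pos: [0.4715, -0.3973, 0.2125]
tool_rot: [0.768, 0.641, 0.0, -0.001]
force: [-0.6, 0.0, -0.1]
width: 0.0554
```

```bash
python3 -m creep '[[[0,0,0,-5],[0,0,0,0]]]'
python3 - <<'E'
from h import *
c,s=wristcap(); cv2.imwrite("pics/w1.png",c["frame"][:,:,::-1])
print(s["tcp_pos"],s["tool_rot"],proj(c,[.4842,-.3893,.066]), togo([.4842,-.3893,.066]))
E
```

```text
t: 1.75
tcp_pos: [0.4714, -0.3972, 0.2123]
tool_rot: [0.738, 0.675, 0.0, -0.001]
force: [0.4, -0.6, 0.2]
width: 0.0554
[ 0.4714 -0.3972  0.2123] [ 0.7376  0.6753  0.0001 -0.001 ] [294.2499 188.9892] [ 0.88  1.22 14.63]
```

View pics/w1.png

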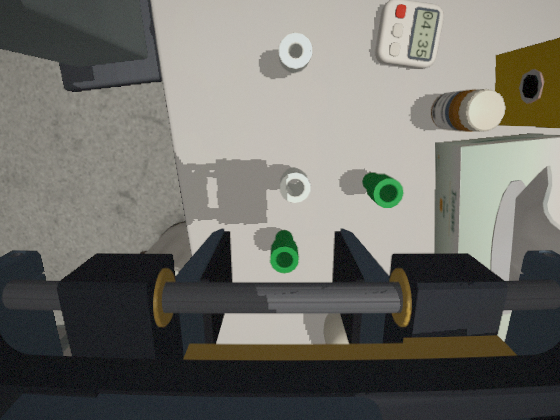

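Run:
```python
import cv2,numpy as np
t=cv2.imread("pics/w1.png")
f=lambda a:cv2.resize(a,None,fx=6,fy=6,interpolation=cv2.INTER_CUBIC)
cv2.imwrite("pics/w1c.png",np.hstack([f(t[155:215,265:325]),f(t[20:80,265:325])]))
```

```text
(no output)
```

View pics/w1c.png

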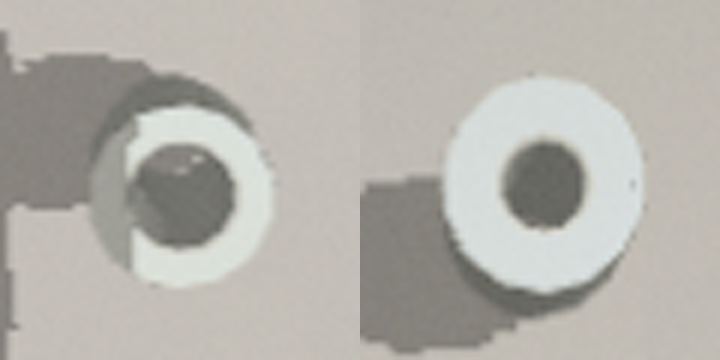

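Run:
```python
from h import *
c,s=wristcap()
X=atz(c,294.9,187.1,.066);print(X)
print(togo([*((X[:2]+[.4842,-.3893])/2),.041]))
```

```text
[ 0.485  -0.3876  0.066 ]
[ 0.97  1.25 17.13]
```

```bash
python3 -m creep '[[[1,1.3,2,0],[0,0,4,0],[0,0,3,0],[0,0,0,0]]]'
python3 - <<'E'
from h import *
c,s=wristcap(); cv2.imwrite("pics/w2.png",c["frame"][:,:,::-1])
print(proj(c,[.4846,-.3884,.066]), togo([.4846,-.3884,.041]))
E
```

```text
t: 2.35
tcp_pos: [0.4861, -0.3886, 0.1209]
tool_rot: [0.741, 0.671, 0.0, 0.0]
force: [0.5, -0.2, -0.2]
width: 0.0555
[279.2712 228.2322] [ 0.07 -0.24  8.13]
```

View pics/w2.png

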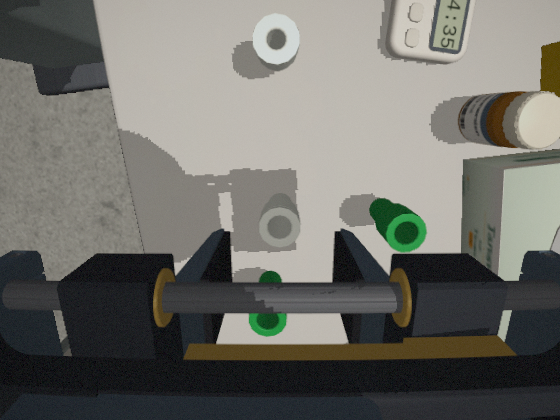

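```bash
python3 -m creep '[[[0,-0.2,3,0],[0,0,3,0],[0,0,2.1,0],[0,0,0,0]]]'; python3 -m creep '[[[0,0,0,0],[0,0,0,0],[0,0,0,0],[0,0,0,0]]]' 230 15;  python3 - <<'E'
from h import *
c,s=wristcap(); cv2.imwrite("pics/w3.png",c["frame"][:,:,::-1])
print(s["tcp_pos"],s["width"],proj(c,[.4846,-.3884,.066]), togo([.4846,-.3884,.041]))
E
```

```text
t: 2.9
tcp_pos: [0.4883, -0.3928, 0.0465]
tool_rot: [0.742, 0.67, 0.001, 0.006]
force: [0.5, -1.0, -0.0]
width: 0.0557
t: 3.4
tcp_pos: [0.4901, -0.3946, 0.051]
tool_rot: [0.742, 0.67, 0.001, 0.009]
force: [0.6, -0.1, -0.1]
width: 0.0304
[ 0.4901 -0.3946  0.051 ] 0.030424459891577084 [269.8528 263.0565] [ 0.57 -0.63  0.98]
```

View pics/w3.png

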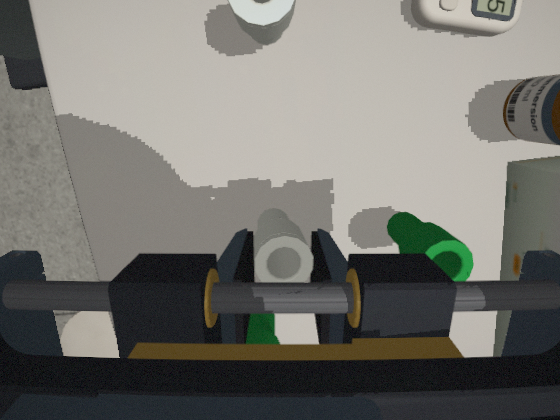

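Run:
```python
from h import *
s=monitor.get_state();print(s)
```

```text
{'t': 3.45, 'qpos': array([-0.7729,  0.6773,  1.5087,  0.0003,  0.9372, -0.6704]), 'joint_vel': array([ 0.001 ,  0.0047,  0.0032,  0.001 , -0.0017,  0.0007]), 'joint_efforts': array([ -0.0164, -93.2602, -27.6672,   0.0322,  -0.0342,   0.0006]), 'tcp_pos': array([ 0.4901, -0.3946,  0.0509]), 'tool_rot': array([0.7424, 0.6699, 0.0007, 0.0092]), 'force': array([-0.2378,  0.7211, -0.6111]), 'torque': array([ 0.0142, -0.0624,  0.0065]), 'width': 0.030470584978312665}
```

```bash
python3 -m creep '[[[0,0,0,0],[0,0,0,0]]]' 100 15;python3 -m creep '[[[0,0,0,0],[0,0,0,0]]]';python3 -m creep '[[[0.4,-0.4,0.5,0],[0,0,0,0]]]'; python3 -m creep '[[[0,0,0,0],[0,0,0,0]]]'
```

```text
t: 3.7
tcp_pos: [0.4901, -0.3946, 0.051]
tool_rot: [0.742, 0.67, 0.001, 0.009]
force: [0.0, 0.4, -1.0]
width: 0.0478
t: 3.95
tcp_pos: [0.4901, -0.3946, 0.0509]
tool_rot: [0.742, 0.67, 0.001, 0.009]
force: [0.8, 0.0, 0.2]
width: 0.0552
t: 4.2
tcp_pos: [0.4861, -0.3897, 0.0452]
tool_rot: [0.742, 0.67, 0.001, 0.009]
force: [1.0, 0.1, 0.4]
width: 0.0555
t: 4.45
tcp_pos: [0.4861, -0.3897, 0.0452]
tool_rot: [0.742, 0.67, 0.001, 0.009]
force: [-0.1, -0.1, 0.6]
width: 0.055
```

Run:
```python
from h import *
c,s=wristcap(); cv2.imwrite("pics/w4.png",c["frame"][200:320,180:400,::-1].repeat(3,0).repeat(3,1))
print(s["tcp_pos"],tool(s)[1],proj(c,[.4846,-.3884,.066]), togo([.4846,-.3884,.041]))
```

```text
[ 0.4861 -0.3897  0.0452] [[ 0.1025  0.9946  0.0129]
 [ 0.9947 -0.1024 -0.0122]
 [-0.0108  0.014  -0.9998]] [278.9391 276.5272] [ 0.12 -0.18  0.42]
```

View pics/w4.png

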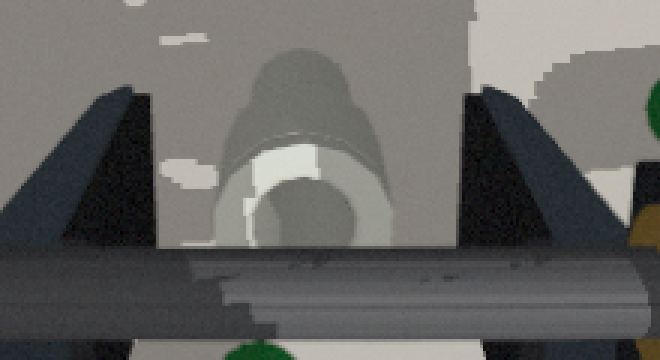

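```bash
python3 -m creep '[[[0.1,0,0.4,0],[0,0,0,0]]]';  python3 -m creep '[[[0,0,0,0],[0,0,0,0],[0,0,0,0]]]' 230 20; python3 -m creep '[[[0,0,-1,0],[0,0,-2,0],[0,0,-2,0],[0,0,-1,0],[0,0,0,0]]]'; python3 -m creep '[[[0,0,0,0]]]'
```

```text
t: 4.75
tcp_pos: [0.4864, -0.3888, 0.041]
tool_rot: [0.742, 0.67, 0.001, 0.009]
force: [-0.6, -0.3, 0.5]
width: 0.0558
t: 5.12
tcp_pos: [0.4865, -0.3888, 0.041]
tool_rot: [0.742, 0.67, 0.001, 0.009]
force: [-0.6, 0.5, 0.4]
width: 0.0298
t: 5.75
tcp_pos: [0.4857, -0.3881, 0.1047]
tool_rot: [0.742, 0.67, 0.001, 0.009]
force: [-0.5, -0.2, -0.7]
width: 0.03
t: 5.88
tcp_pos: [0.4855, -0.388, 0.1043]
tool_rot: [0.742, 0.67, 0.001, 0.009]
force: [-0.4, 0.3, -0.6]
width: 0.0297
```

```bash
python3 -m creep '[[[0,0,-3,0],[0,0,-3,0],[0,0,-1,0],[3,0,0,0],[4,0,0,0]]]'; python3 -m creep '[[[4,0,0,0],[4,0,0,0],[4,0,0,0],[3,0,0,0],[0,0,0,0]]]';  python3 - <<'E'
from h import *
s=monitor.get_state(); print(tool(s)[1]); print(togo([.4845,-.0918,.12]))
E
```

```text
t: 6.5
tcp_pos: [0.4903, -0.3171, 0.1707]
tool_rot: [0.744, 0.669, 0.0, 0.006]
force: [0.2, 0.4, -1.7]
width: 0.03
t: 7.12
tcp_pos: [0.504, -0.1601, 0.1641]
tool_rot: [0.743, 0.669, -0.001, 0.002]
force: [0.4, -1.0, -1.6]
width: 0.0296
[[ 0.1041  0.9946  0.0021]
 [ 0.9946 -0.1041 -0.0047]
 [-0.0044  0.0026 -1.    ]]
[ 6.61 -2.66  4.37]
```

```bash
python3 -m creep '[[[3,-1.3,0,0],[0.6,-1.3,0,0],[0,0,0,0],[0,0,0,0]]]'
python3 - <<'E'
from h import *
c,s=wristcap(); cv2.imwrite("pics/w5.png",c["frame"][:,:,::-1]);print(s["tcp_pos"],tool(s)[1])
print(proj(c,[.4845,-.0918,.06]),proj(c,[.4845,-.0918,.01]),togo([.4845,-.0918,.12]))
print(proj(c,s["tcp_pos"]+tool(s)[1]@[0,0,.041]))
for n in ["top","side"]:
    c=capture(n); cv2.imwrite(f"pics/{n}5.png",c["frame"][:,:,::-1])
E
```

```text
t: 7.62
tcp_pos: [0.4812, -0.1231, 0.1619]
tool_rot: [0.743, 0.669, -0.001, 0.002]
force: [0.8, -0.3, -0.5]
width: 0.03
[ 0.4812 -0.1231  0.1619] [[ 0.1049  0.9945  0.0004]
 [ 0.9945 -0.1049 -0.0049]
 [-0.0048  0.0009 -1.    ]]
[281.3567 172.3336] [281.2763 163.7118] [3.17 0.   4.17]
[281.5537 235.0634]
```

View pics/w5.png

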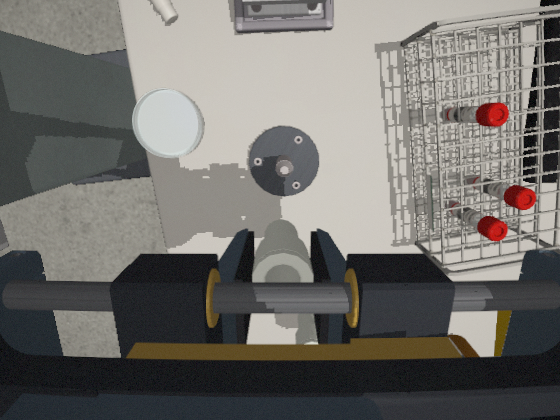

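View pics/side5.png

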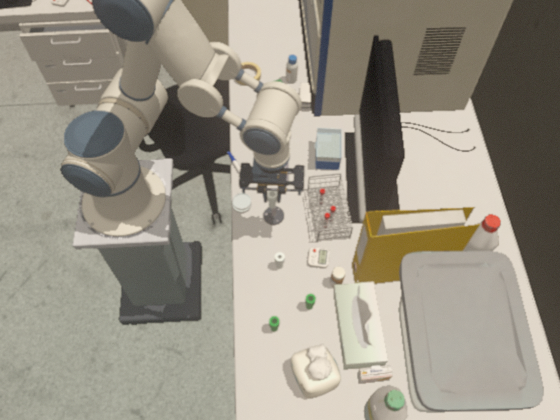

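View pics/top5.png

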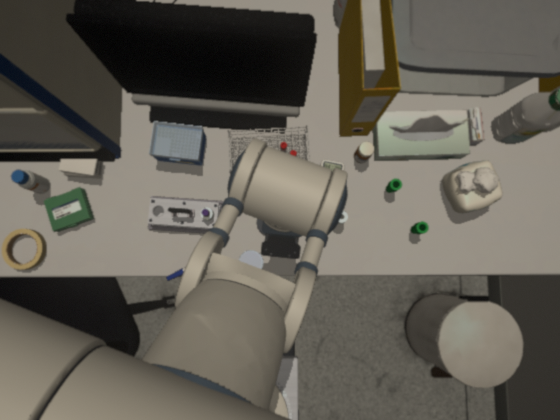

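Run:
```python
import cv2,numpy as np
t=cv2.imread("pics/w5.png")
cv2.imwrite("pics/w5c.png",cv2.resize(t[120:290,225:345],None,fx=3.5,fy=3.5,interpolation=cv2.INTER_CUBIC))
s=cv2.imread("pics/side5.png")
cv2.imwrite("pics/s5c.png",cv2.resize(s[150:235,225:325],None,fx=6,fy=6,interpolation=cv2.INTER_CUBIC))
```

```text
(no output)
```

View pics/w5c.png

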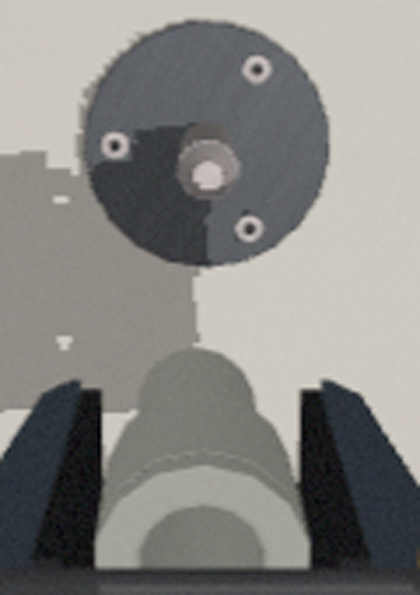

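View pics/s5c.png

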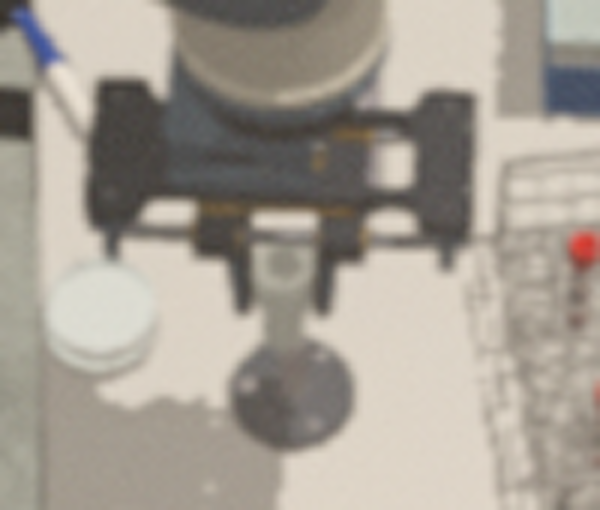

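Run:
```python
from h import *
c,s=wristcap(); p,R=tool(s)
def tl(u,v,ztool): # intersection with plane tool z
    o,d=ray(c,u,v); o=R.T@(o-p); d=R.T@d; return (o+d*(ztool-o[2])/d[2])*1000
b=atz(c,284.0,160.3,.01);t=atz(c,284.0,169.5,.06);print("base",b,"tip",t, "in tool mm",R.T@(b-p)*1e3,R.T@(t-p)*1e3)
print("bottom edge L/R/arc",tl(225+139/3.5-.4,120+400/3.5,.041),tl(225+253/3.5-.4,120+400/3.5,.041),tl(280.5,219,.041))
print("head top",tl(225+95/3.5-.4,274,-.025),tl(225+310/3.5-.4,274,-.025),"bore top",tl(282.5,120+506/3.5-.4,-.025), "head front",tl(282.5,120+466/3.5-.4,-.025))
```

```text
base [ 0.4874 -0.0886  0.01  ] tip [ 0.4868 -0.0895  0.06  ] in tool mm [ 35.4353   2.46   151.7529] [ 34.2534   2.0539 101.7575]
bottom edge L/R/arc [  0.5497 -11.3772  41.    ] [ 0.5344 10.1206 41.    ] [11.0923 -0.6834 41.    ]
head top [  4.3061 -14.0722 -25.    ] [  4.2747  14.7768 -25.    ] bore top [  9.3347   0.3663 -25.    ] head front [ 15.0639   0.3633 -25.    ]
```

```bash
python3 -m creep '[[[0.5,0.2,1.5,0],[0,0,1.5,0],[0,0,1,0],[0,0,0,0],[0,0,0,0]]]'
python3 - <<'E'
from h import *
c,s=wristcap(); cv2.imwrite("pics/w6.png",cv2.resize(c["frame"][100:290,205:365,::-1],None,fx=3,fy=3,interpolation=cv2.INTER_CUBIC));print(s["tcp_pos"],tool(s)[1])
E
```

```text
t: 8.45
tcp_pos: [0.4842, -0.1177, 0.1185]
tool_rot: [0.743, 0.669, -0.002, 0.002]
force: [-0.4, 0.5, -0.3]
width: 0.0299
[ 0.4842 -0.1177  0.1185] [[ 0.1052  0.9944 -0.0001]
 [ 0.9944 -0.1052 -0.0044]
 [-0.0044  0.0003 -1.    ]]
```

View pics/w6.png

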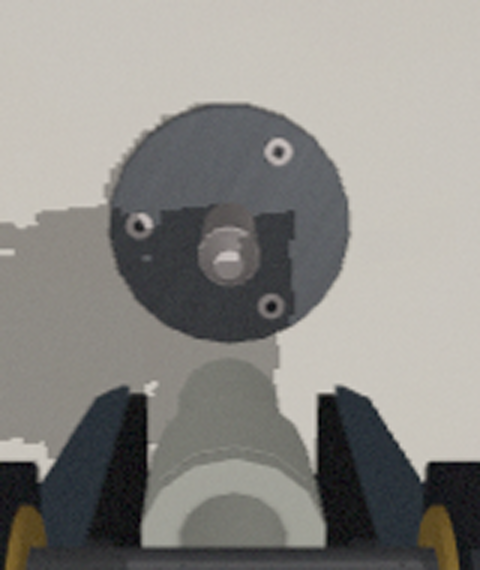

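Run:
```python
from h import *
c,s=wristcap(); p,R=tool(s)
def tl(u,v,ztool):
    o,d=ray(c,u,v); o=R.T@(o-p); d=R.T@d; return (o+d*(ztool-o[2])/d[2])*1000
f=lambda x,y:(205+x/3-.33,100+y/3-.33)
t=atz(c,*f(228,263),.06);b=atz(c,*f(229.5,222),.01)
print(t,b,R.T@(t-p)*1e3,R.T@(b-p)*1e3)
print("bottom",tl(*f(178,405),.041),tl(*f(278,405),.041),tl(*f(228,358),.041))
```

```text
[ 0.4866 -0.0896  0.06  ] [ 0.4871 -0.0886  0.01  ] [28.5075 -0.5796 58.4601] [ 29.7526  -0.2324 108.4552]
bottom [  0.2808 -11.5859  41.    ] [ 0.265  10.4222 41.    ] [11.0897 -0.5722 41.    ]
```

```bash
python3 -m creep '[[[1.5,0,0,0],[1.3,0,0,0],[0,0,0,0],[0,0,0,0]]]'
python3 - <<'E'
from h import *
print(togo([.4868,-.0894,.095]))
E
```

```text
t: 9.05
tcp_pos: [0.4879, -0.0876, 0.1194]
tool_rot: [0.743, 0.669, -0.001, 0.002]
force: [0.2, 0.3, -0.9]
width: 0.03
[-0.18 -0.09  2.44]
```

```bash
python3 -m creep '[[[-0.17,0,0.5,0],[0,0,0.8,0],[0,0,0.8,0],[0,0,0,0]]]'
python3 - <<'E'
from h import *
print(togo([.4868,-.0894,.051]))
c,s=wristcap(); cv2.imwrite("pics/w7.png",cv2.resize(c["frame"][100:290,205:365,::-1],None,fx=3,fy=3,interpolation=cv2.INTER_CUBIC));
c=capture("side"); cv2.imwrite("pics/s7.png",cv2.resize(c["frame"][150:235,225:325,::-1],None,fx=6,fy=6,interpolation=cv2.INTER_CUBIC))
E
```

```text
t: 9.55
tcp_pos: [0.4875, -0.0901, 0.0965]
tool_rot: [0.743, 0.669, -0.001, 0.002]
force: [-0.6, -0.0, -1.1]
width: 0.0298
[ 0.08 -0.08  4.55]
```

View pics/w7.png

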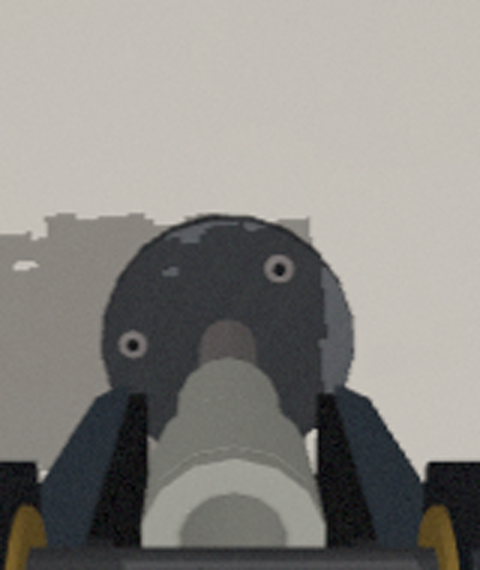

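View pics/s7.png

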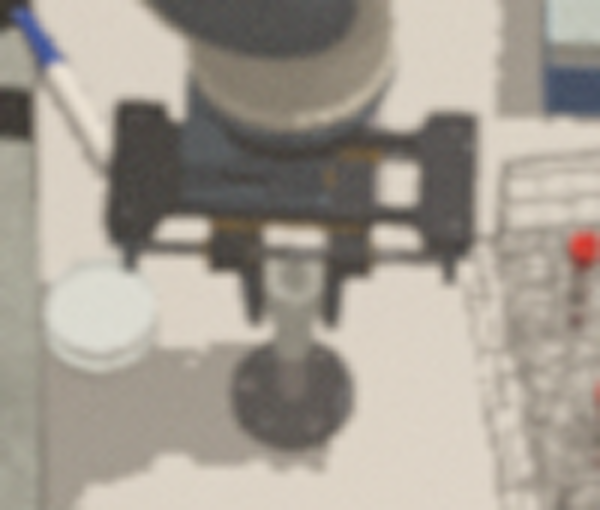

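```bash
python3 -m creep '[[[0.05,0,0.5,0],[0,0,0.7,0],[0,0,0,0]]]'; python3 -m creep '[[[0,0,0.6,0],[0,0,0.6,0],[0,0,0,0]]]'
```

```text
t: 10.02
tcp_pos: [0.4881, -0.0897, 0.0845]
tool_rot: [0.743, 0.669, -0.001, 0.003]
force: [-0.0, -0.3, -0.3]
width: 0.0301
t: 10.4
tcp_pos: [0.488, -0.0898, 0.0717]
tool_rot: [0.743, 0.669, -0.001, 0.003]
force: [0.2, 0.5, -1.2]
width: 0.0298
```

```bash
python3 -m creep '[[[0,-0.05,0.6,0],[0,0,0.6,0],[0,0,0,0]]]'; python3 -m creep '[[[0,0,0.4,0],[0,0,0.3,0],[0,0,0,0]]]'
```

```text
t: 10.78
tcp_pos: [0.4877, -0.0898, 0.0588]
tool_rot: [0.743, 0.669, -0.001, 0.003]
force: [-0.3, -0.7, 0.3]
width: 0.0297
t: 11.15
tcp_pos: [0.4878, -0.0899, 0.0514]
tool_rot: [0.743, 0.669, -0.001, 0.003]
force: [-1.0, 0.4, -1.4]
width: 0.0298
```

```bash
python3 -m creep '[[[0,0,0,0],[0,0,0,0],[0,0,0,0]]]' 150
python3 - <<'E'
from h import *
c,s=wristcap(); cv2.imwrite("pics/w8.png",cv2.resize(c["frame"][100:290,205:365,::-1],None,fx=3,fy=3,interpolation=cv2.INTER_CUBIC));
c=capture("side"); cv2.imwrite("pics/s8.png",cv2.resize(c["frame"][150:235,225:325,::-1],None,fx=6,fy=6,interpolation=cv2.INTER_CUBIC))
E
```

```text
t: 11.52
tcp_pos: [0.488, -0.0899, 0.0516]
tool_rot: [0.743, 0.669, -0.001, 0.003]
force: [-0.4, 0.2, 0.4]
width: 0.0373
```

View pics/w8.png

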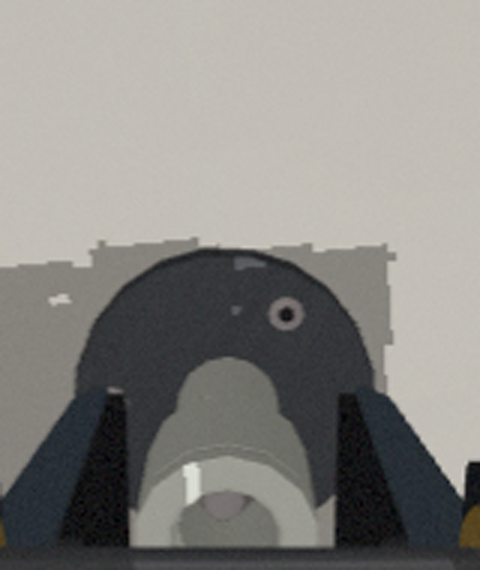

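View pics/s8.png

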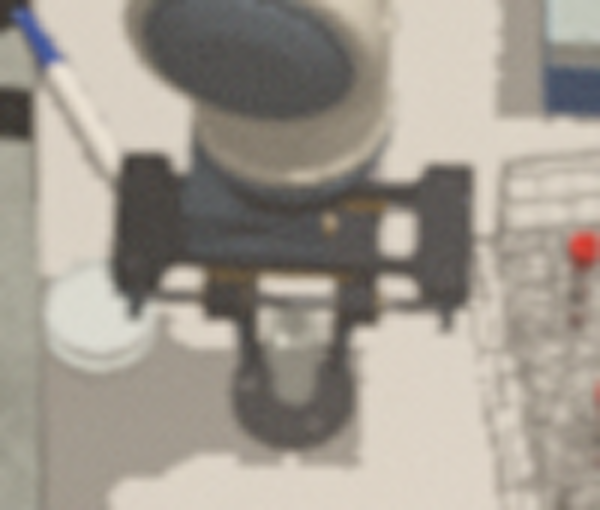

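```bash
python3 -m creep '[[[0,0,0,0],[0,0,0,0],[0,0,0,0]]]' 230 20; python3 -m creep '[[[0,0,-1,0],[0,0,-1.5,0],[0,0,-1.5,0],[0,0,-1.5,0],[0,0,0,0]]]';python3 -m creep '[[[0,0,-2,0],[0,0,-3,0],[0,0,-2.5,0],[0,0,0,0],[0,0,0,0]]]'
```

```text
t: 12.0
tcp_pos: [0.4879, -0.09, 0.0516]
tool_rot: [0.743, 0.669, -0.001, 0.003]
force: [0.2, -0.7, 0.2]
width: 0.0298
t: 12.62
tcp_pos: [0.488, -0.0896, 0.1105]
tool_rot: [0.743, 0.669, -0.0, 0.003]
force: [0.7, 0.7, -1.3]
width: 0.0299
t: 13.25
tcp_pos: [0.4863, -0.0887, 0.1855]
tool_rot: [0.743, 0.669, -0.001, 0.002]
force: [0.1, -0.7, -1.3]
width: 0.0299
```

```bash
python3 -m creep '[[[2,0,-1,0],[4,0,-1,0],[4,0,0,0],[4,0,0,0],[2,0,0,0]]]'; python3 -m creep '[[[0,0,0,0],[0,0,0,0]]]'
python3 - <<'E'
from h import *
c,s=wristcap(); cv2.imwrite("pics/w9.png",c["frame"][:,:,::-1]);print(s["tcp_pos"],tool(s)[1])
cv2.imwrite("pics/w9c.png",cv2.resize(c["frame"][20:260,180:380,::-1],None,fx=2.5,fy=2.5,interpolation=cv2.INTER_CUBIC))
print(proj(c,[.5125,.1836,.05]))
E
```

```text
t: 13.88
tcp_pos: [0.5014, 0.074, 0.1994]
tool_rot: [0.745, 0.668, -0.004, -0.001]
force: [0.1, -1.1, -0.2]
width: 0.0299
t: 14.12
tcp_pos: [0.5004, 0.0746, 0.1975]
tool_rot: [0.744, 0.668, -0.005, -0.002]
force: [0.1, -0.0, -0.8]
width: 0.0297
[0.5004 0.0746 0.1975] [[ 0.1065  0.9943 -0.0101]
 [ 0.9943 -0.1065 -0.0041]
 [-0.0051 -0.0096 -0.9999]]
[283.3948  76.3238]
```

View pics/w9c.png

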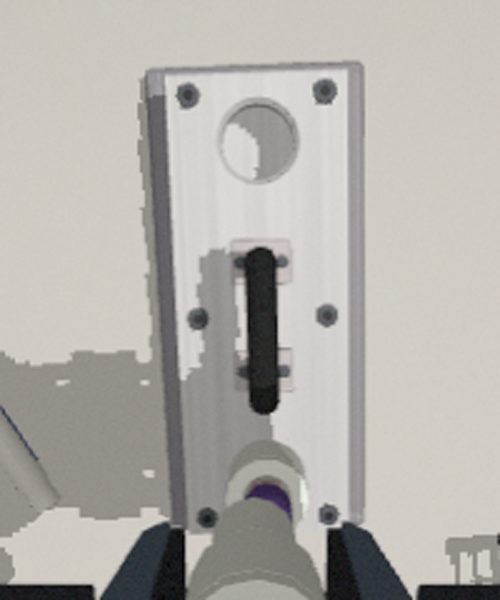

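```bash
cat > m.py <<'E'
from h import *
E
python3 - <<'E'
from h import *
c,s=wristcap(); p,R=tool(s)
f=lambda x,y:(180+x/2.5-.3,20+y/2.5-.3)
W=atz(c,*f(259,140),.05)
L=[atz(c,*f(*q),.05) for q in [(188,95),(198,319),(207,518)]]; Rr=[atz(c,*f(*q),.05) for q in [(325,91),(327,315),(329,514)]]
print("well",W); print(np.array(L),np.array(Rr))
for a in (L,Rr): d=a[0]-a[2]; print(np.degrees(np.arctan2(d[1],d[0])),np.linalg.norm(d))
h1,h2=atz(c,*f(260,258),.108),atz(c,*f(264,404),.108);d=h1-h2;print(h1,h2,np.degrees(np.arctan2(d[1],d[0])))
print("centre",(sum(L)+sum(Rr))/6,"toolyaw",np.degrees(np.arctan2(R[1,0],R[0,0])))
np.save("well1.npy",np.array([*ray(c,*f(259,140))]))
E
```

```text
well [0.5126 0.184  0.05  ]
[[0.4894 0.2017 0.05  ]
 [0.4834 0.1239 0.05  ]
 [0.4772 0.0462 0.05  ]] [[0.5372 0.1978 0.05  ]
 [0.5311 0.1203 0.05  ]
 [0.5253 0.0428 0.05  ]]
85.49241507662387 0.1559359551705561
85.60463420976019 0.1554322088702967
[0.5089 0.1446 0.108 ] [0.5054 0.1005 0.108 ] 85.54777191355898
centre [0.5073 0.1221 0.05  ] toolyaw 83.86163905189133
```

```bash
python3 -m creep '[[[2,0,0,-1.7],[3,0,0,0],[3,0,0,0],[1.5,0,0,0],[0,0,0,0]]]'; python3 -m creep '[[[0,0,0,0],[0,0,0,0]]]'
python3 - <<'E'
from h import *
c,s=wristcap(); cv2.imwrite("pics/w10.png",c["frame"][:,:,::-1]);print(s["tcp_pos"],tool(s)[1])
cv2.imwrite("pics/w10c.png",cv2.resize(c["frame"][100:290,200:370,::-1],None,fx=3,fy=3,interpolation=cv2.INTER_CUBIC))
print(togo([.5124,.184,.05]))
E
```

```text
t: 14.85
tcp_pos: [0.5093, 0.1721, 0.1973]
tool_rot: [0.734, 0.68, -0.005, -0.002]
force: [-0.0, -0.0, -0.0]
width: 0.03
t: 15.1
tcp_pos: [0.5092, 0.1709, 0.1972]
tool_rot: [0.734, 0.679, -0.005, -0.002]
force: [0.1, 0.5, -0.7]
width: 0.0299
[0.5092 0.1709 0.1972] [[ 0.0769  0.997  -0.0095]
 [ 0.997  -0.0769 -0.0041]
 [-0.0048 -0.0092 -0.9999]]
[ 1.4   0.35 14.71]
```

View pics/w10c.png

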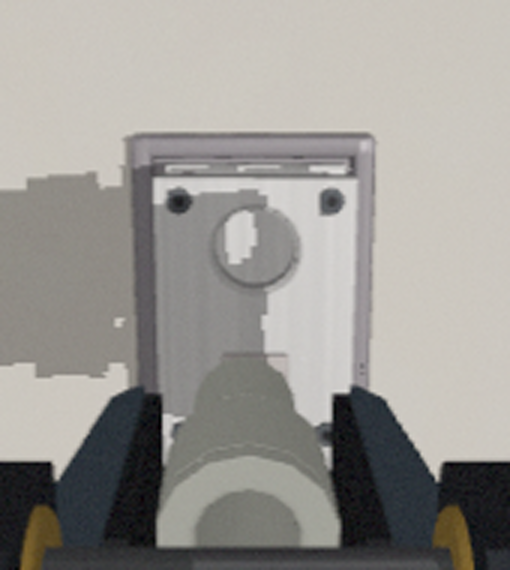

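Run:
```python
from h import *
c,s=wristcap(); p,R=tool(s)
f=lambda x,y:(200+x/3-.33,100+y/3-.33)
def tl(q,ztool):
    o,d=ray(c,*q); o=R.T@(o-p); d=R.T@d; return (o+d*(ztool-o[2])/d[2])*1000
W=atz(c,*f(256,247),.05);print(W,R.T@(W-p)*1e3)
o,d=np.load("well1.npy");print("2view",tri([(o,d),ray(c,*f(256,247))]))
print(tl(f(200,400),.041),tl(f(294,400),.041),tl(f(247,355),.041)); print(tl(f(160,520),-.025),tl(f(341,520),-.025))
```

```text
[0.5124 0.1853 0.05  ] [ 15.3646   3.4348 147.1381]
2view (array([0.5125, 0.1845, 0.0457]), [np.float64(0.1), np.float64(0.1)])
[  1.4375 -10.0031  41.    ] [ 1.4221 10.655  41.    ] [11.7628  0.3239 41.    ]
[  4.8173 -13.4383 -25.    ] [  4.7853  14.8701 -25.    ]
```

```bash
python3 -m creep '[[[1.4,0.35,1,0],[0,0,2,0],[0,0,2,0],[0,0,0,0],[0,0,0,0]]]'
cat > g.py <<'E'
from h import *
s=monitor.get_state();p,R=tool(s); b=p+R@[.0005,0,.041]
print(p,"sleeve bottom",b,"togo cm",R.T@(np.array([.5124,.1843,.014])-b)*100,"tilt z",R[:,2], "F",s["force"])
E
python3 g.py
python3 - <<'E'
from h import *
c,s=wristcap(); 
cv2.imwrite("pics/w11c.png",cv2.resize(c["frame"][100:290,200:370,::-1],None,fx=3,fy=3,interpolation=cv2.INTER_CUBIC))
c=capture("side"); cv2.imwrite("pics/s11.png",cv2.resize(c["frame"][100:200,225:325,::-1],None,fx=5,fy=5,interpolation=cv2.INTER_CUBIC))
E
```

```text
t: 15.82
tcp_pos: [0.5147, 0.1868, 0.1446]
tool_rot: [0.734, 0.679, -0.004, -0.002]
force: [-0.1, 0.1, -0.5]
width: 0.0294
[0.5147 0.1868 0.1446] sleeve bottom [0.5143 0.1872 0.1036] togo cm [-0.2644 -0.0949  8.959 ] tilt z [-0.0089 -0.0034 -1.    ] F [-0.0512  0.1241 -0.5021]
```

View pics/w11c.png

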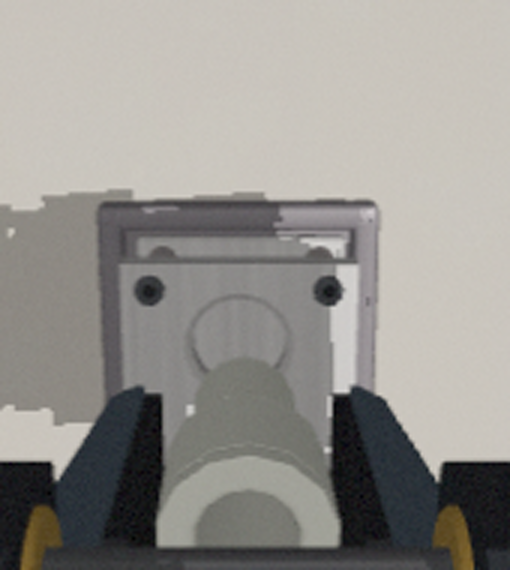

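View pics/s11.png

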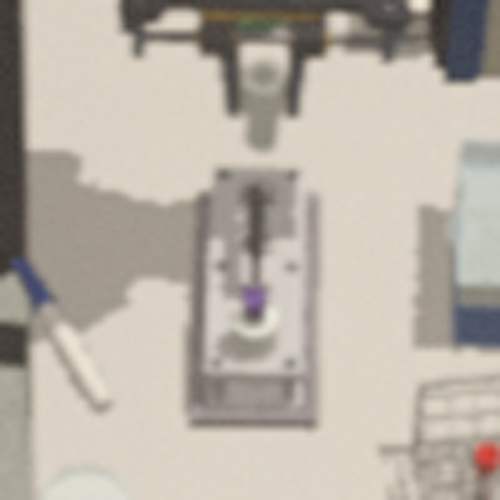

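Run:
```python
from h import *
c,s=wristcap(); p,R=tool(s)
f=lambda x,y:(200+x/3-.33,100+y/3-.33)
W=atz(c,*f(240,341),.05);print(W,R.T@(W-p)*1e3)
for q in [(149,290),(329,290)]: print(atz(c,*f(*q),.05))
```

```text
[0.5124 0.1859 0.05  ] [-0.5778 -1.4464 94.8073]
[0.4892 0.202  0.05  ]
[0.5372 0.1983 0.05  ]
```

```bash
python3 -m creep '[[[-0.2,-0.1,1,0],[0,0,1.5,0],[0,0,1.5,0],[0,0,0,0],[0,0,0,0]]]'; python3 g.py
python3 - <<'E'
from h import *
c,s=wristcap(); 
cv2.imwrite("pics/w12c.png",cv2.resize(c["frame"][140:290,200:370,::-1],None,fx=4,fy=4,interpolation=cv2.INTER_CUBIC))
E
```

```text
t: 16.6
tcp_pos: [0.5131, 0.1843, 0.1021]
tool_rot: [0.734, 0.679, -0.004, -0.002]
force: [-0.4, -0.1, -0.6]
width: 0.03
[0.5131 0.1843 0.1021] sleeve bottom [0.5128 0.1847 0.0611] togo cm [-0.0206  0.0056  4.7076] tilt z [-0.0083 -0.0033 -1.    ] F [-0.4003 -0.1349 -0.5685]
```

View pics/w12c.png

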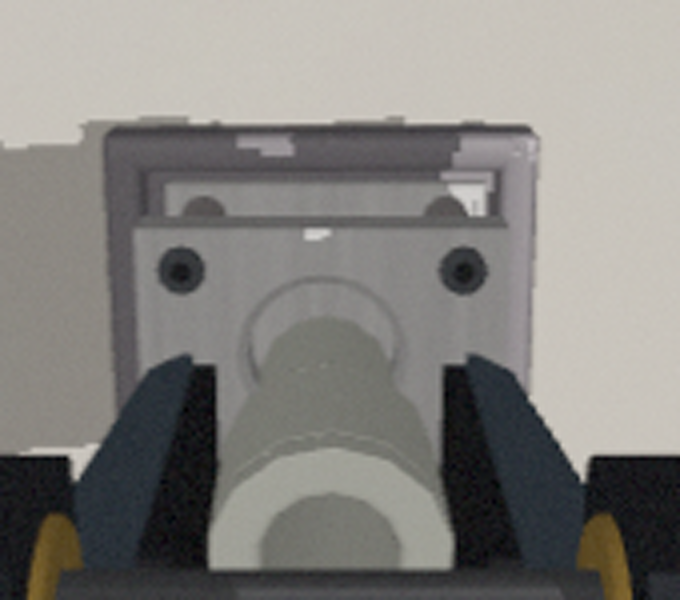

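Run:
```python
from h import *
c,s=wristcap(); p,R=tool(s)
f=lambda x,y:(200+x/4-.37,140+y/4-.37)
def tl(q,ztool):
    o,d=ray(c,*q); o=R.T@(o-p); d=R.T@d; return (o+d*(ztool-o[2])/d[2])*1000
print("rim front",tl(f(323,278),.0521),"sleeve front",tl(f(326,317),.041)); print("rim L,R",tl(f(243,340),.0521),tl(f(403,340),.0521))
```

```text
rim front [14.7036 -0.7561 52.1   ] sleeve front [11.166  -0.2472 41.    ]
rim L,R [  3.6345 -14.5522  52.1   ] [ 3.6165 13.0158 52.1   ]
```

```bash
python3 -m creep '[[[0.1,-0.04,0.5,0],[0,0,0.6,0],[0,0,0,0],[0,0,0,0]]]'; python3 g.py;python3 -m creep '[[[0,0,0.4,0],[0,0,0.4,0],[0,0,0,0]]]'; python3 g.py
```

```text
t: 17.2
tcp_pos: [0.5131, 0.1855, 0.0911]
tool_rot: [0.734, 0.679, -0.003, -0.001]
force: [0.9, -0.0, -0.1]
width: 0.03
[0.5131 0.1855 0.0911] sleeve bottom [0.5129 0.1859 0.0501] togo cm [-0.1517 -0.01    3.6141] tilt z [-0.0067 -0.0029 -1.    ] F [ 0.9307 -0.019  -0.099 ]
t: 17.58
tcp_pos: [0.5131, 0.1855, 0.0827]
tool_rot: [0.734, 0.679, -0.003, -0.001]
force: [-0.5, -0.3, -0.5]
width: 0.0299
[0.5131 0.1855 0.0827] sleeve bottom [0.5129 0.1859 0.0417] togo cm [-0.1504 -0.0152  2.7659] tilt z [-0.0066 -0.0029 -1.    ] F [-0.4957 -0.2593 -0.5048]
```

```bash
python3 -m creep '[[[0,0,0.5,0],[0,0,0.6,0],[0,0,0,0]]]';python3 -m creep '[[[0,0,0.5,0],[0,0,0.5,0],[0,0,0,0],[0,0,0,0]]]'; python3 g.py
```

```text
t: 17.95
tcp_pos: [0.5129, 0.1854, 0.0708]
tool_rot: [0.734, 0.679, -0.004, -0.001]
force: [0.4, -0.4, -0.8]
width: 0.0296
t: 18.45
tcp_pos: [0.5129, 0.1854, 0.06]
tool_rot: [0.734, 0.679, -0.004, -0.001]
force: [-0.8, -0.7, -1.3]
width: 0.0299
[0.5129 0.1854 0.06  ] sleeve bottom [0.5127 0.1858 0.019 ] togo cm [-0.1459 -0.0104  0.5022] tilt z [-0.0068 -0.003  -1.    ] F [-0.7577 -0.7273 -1.3066]
```

```bash
python3 -m creep '[[[0,0,0.3,0],[0,0,0,0],[0,0,0.15,0],[0,0,0,0]]]'; python3 g.py;  python3 -m creep '[[[0,0,0.1,0],[0,0,0,0]]]'
```

```text
t: 18.95
tcp_pos: [0.513, 0.1855, 0.0556]
tool_rot: [0.734, 0.679, -0.003, -0.001]
force: [-0.2, 0.2, 0.4]
width: 0.0299
[0.513  0.1855 0.0556] sleeve bottom [0.5128 0.1859 0.0146] togo cm [-0.158  -0.0248  0.0614] tilt z [-0.0063 -0.0028 -1.    ] F [-0.161   0.2115  0.3957]
t: 19.2
tcp_pos: [0.5129, 0.1856, 0.0554]
tool_rot: [0.734, 0.679, -0.003, -0.001]
force: [-0.2, -0.9, -0.2]
width: 0.0297
```

```bash
python3 -m creep '[[[0,0,0,0],[0,0,0,0],[0,0,0,0]]]' 130; python3 -m creep '[[[0,0,-1,0],[0,0,-2,0],[0,0,-2,0],[0,0,-2,0],[0,0,0,0]]]'; python3 -m creep '[[[-2,0,-2,0],[-2,0,0,0],[-2,0,0,0],[0,0,0,0],[0,0,0,0]]]'
python3 - <<'E'
from h import *
c,s=wristcap(); print(s["tcp_pos"],tool(s)[1])
cv2.imwrite("pics/w13.png",c["frame"][:,:,::-1])
cv2.imwrite("pics/w13c.png",cv2.resize(c["frame"][40:280,180:380,::-1],None,fx=2.5,fy=2.5,interpolation=cv2.INTER_CUBIC))
c=capture("side"); cv2.imwrite("pics/s13.png",cv2.resize(c["frame"][100:200,225:325,::-1],None,fx=5,fy=5,interpolation=cv2.INTER_CUBIC))
E
```

```text
t: 19.58
tcp_pos: [0.513, 0.1856, 0.0552]
tool_rot: [0.734, 0.679, -0.003, -0.001]
force: [0.4, -0.8, -0.6]
width: 0.0445
t: 20.2
tcp_pos: [0.5137, 0.1858, 0.1295]
tool_rot: [0.734, 0.679, -0.003, -0.001]
force: [-0.7, -0.4, -0.6]
width: 0.0448
t: 20.82
tcp_pos: [0.5073, 0.1235, 0.1473]
tool_rot: [0.734, 0.679, -0.004, -0.002]
force: [0.4, 0.2, -0.7]
width: 0.0448
[0.5073 0.1235 0.1473] [[ 0.0789  0.9969 -0.0084]
 [ 0.9969 -0.0789 -0.0028]
 [-0.0034 -0.0082 -1.    ]]
```

View pics/w13c.png

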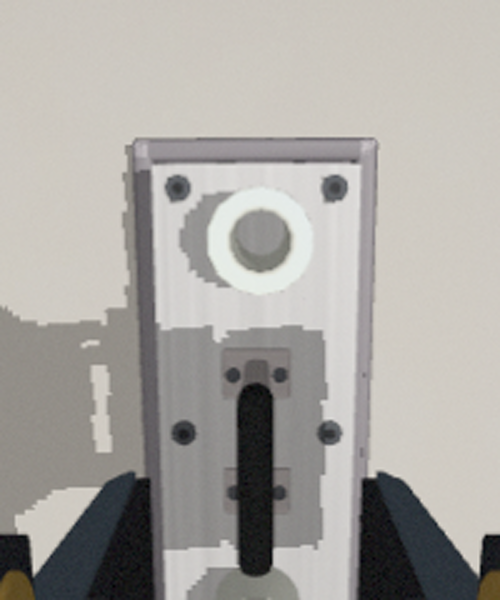

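View pics/s13.png

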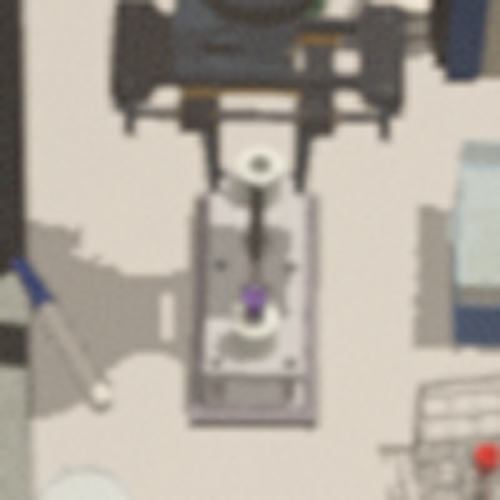

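Run:
```python
from h import *
c,s=wristcap(); p,R=tool(s)
f=lambda x,y:(180+x/2.5-.3,40+y/2.5-.3)
a=atz(c,*f(254.5,386),.108);b=atz(c,*f(255.5,572),.108);print(a,b,(a+b)/2,np.linalg.norm(a-b))
S=atz(c,*f(261,240),.080);print("head",S)
print(togo([.5073,.1224,.079]), togo((a+b)/2))
t=capture("side")
print("proj head top centre side",(proj(t,[.5125,.1845,.080])-[225,100])*5)
```

```text
[0.5092 0.1517 0.108 ] [0.5054 0.1003 0.108 ] [0.5073 0.126  0.108 ] 0.05152288120333528
head [0.5135 0.1861 0.08  ]
[-0.13  0.05  6.86] [0.22 0.   3.96]
proj head top centre side [256.5963 161.7627]
```

```bash
python3 -m creep '[[[-0.1,0,1.5,0],[0,0,2,0],[0,0,1.7,0],[0,0,1,0],[0,0,0,0]]]'; python3 -m creep '[[[0,0,0.5,0],[0,0,0,0],[0,0,0,0]]]'
python3 - <<'E'
from h import *
print(togo([.5073,.1228,.079]),tool()[1][:,2])
c,s=wristcap()
cv2.imwrite("pics/w14c.png",cv2.resize(c["frame"][100:300,180:380,::-1],None,fx=2.5,fy=2.5,interpolation=cv2.INTER_CUBIC))
E
```

```text
t: 21.65
tcp_pos: [0.5062, 0.1235, 0.0808]
tool_rot: [0.734, 0.68, -0.004, -0.002]
force: [0.1, 0.4, 0.5]
width: 0.0448
t: 22.02
tcp_pos: [0.5068, 0.1237, 0.0763]
tool_rot: [0.734, 0.68, -0.004, -0.001]
force: [0.7, -1.4, -0.8]
width: 0.0446
[-0.08  0.05 -0.27] [-0.0072 -0.0027 -1.    ]
```

View pics/w14c.png

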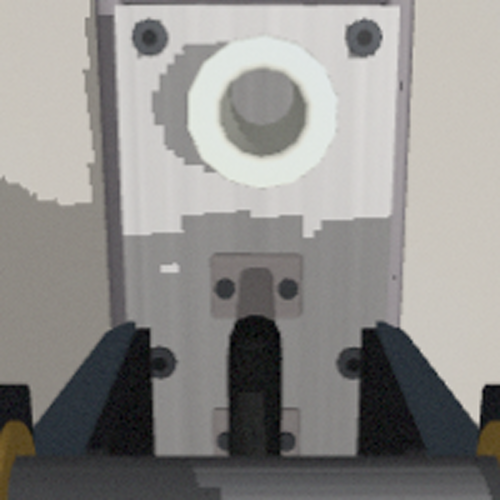

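Bar centred between the fingers. Grip firmly and lift gently.

```bash
python3 -m creep '[[[-0.05,0,-0.1,0],[0,0,0,0],[0,0,0,0],[0,0,0,0],[0,0,0,0]]]' 255 50; python3 -m creep '[[[0,0,0,0],[0,0,0,0]]]'; python3 -m creep '[[[0,0,-0.3,0],[0,0,-0.5,0],[0,0,-0.5,0],[0,0,0,0]]]'; python3 g.py
```

```text
t: 22.7
tcp_pos: [0.507, 0.1232, 0.0779]
tool_rot: [0.734, 0.68, -0.003, -0.001]
force: [-0.1, 0.4, 0.5]
width: 0.0097
t: 22.95
tcp_pos: [0.507, 0.1232, 0.0779]
tool_rot: [0.734, 0.68, -0.003, -0.001]
force: [-0.7, -0.2, 1.0]
width: 0.0096
t: 23.45
tcp_pos: [0.5064, 0.1231, 0.0913]
tool_rot: [0.734, 0.68, -0.004, -0.002]
force: [-0.1, -0.7, -6.0]
width: 0.0094
[0.5064 0.1231 0.0913] sleeve bottom [0.5061 0.1235 0.0503] togo cm [6.1242 0.1912 3.6117] tilt z [-0.008  -0.0027 -1.    ] F [-0.1156 -0.6982 -6.0252]
```

```bash
python3 -m creep '[[[0,0,-1,0],[0,0,-1.5,0],[0,0,-1.5,0],[0,0,-1,0],[0,0,0,0]]]'; python3 -m creep '[[[0,0,-1,0],[0,0,-1.5,0],[0,0,-1,0],[0,0,0,0],[0,0,0,0]]]'; python3 -m creep '[[[0,0,0,0],[0,0,0,0],[0,0,0,0]]]'
python3 - <<'E'
from h import *
s=monitor.get_state();print(s["joint_vel"],tool(s)[1][:,2])
c,s=wristcap(); cv2.imwrite("pics/w15.png",c["frame"][:,:,::-1])
for n in ["side","top"]:
    c=capture(n); cv2.imwrite(f"pics/{n}15.png",c["frame"][:,:,::-1])
E
```

```text
t: 24.08
tcp_pos: [0.5067, 0.1233, 0.1445]
tool_rot: [0.734, 0.68, -0.004, -0.002]
force: [-0.0, -0.0, -5.1]
width: 0.0099
t: 24.7
tcp_pos: [0.506, 0.1232, 0.1802]
tool_rot: [0.734, 0.68, -0.005, -0.002]
force: [0.1, -0.4, -5.1]
width: 0.0096
t: 25.08
tcp_pos: [0.5055, 0.1231, 0.1792]
tool_rot: [0.734, 0.68, -0.006, -0.003]
force: [0.1, -0.0, -6.4]
width: 0.0098
[-0.0018  0.0012  0.0028  0.0007  0.     -0.0013] [-0.0121 -0.0033 -0.9999]
```

View pics/w15.png

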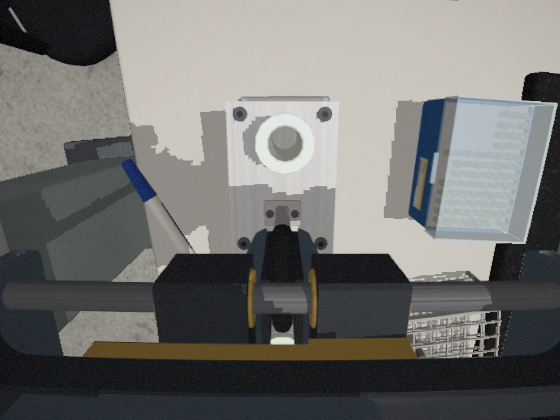

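View pics/side15.png

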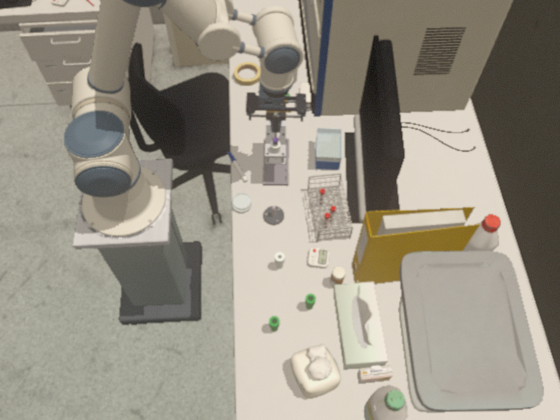

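Run:
```python
from workcell import monitor, job
s=monitor.get_state(); print(s["t"],s["force"],s["width"],s["tcp_pos"]); print(job.finish_job())
```

```text
25.225 [ 0.48250687  0.55064666 -5.32092147] 0.009781755037245817 [0.50557168 0.12314556 0.17931516]
the job is handed in; nothing more can be done
None
```

The job is handed in at about 25 s of the 72 s allowed. The carrier is held in the air with the wide-bore sleeve in its well; no verdict was reported back.

- **Which sleeve:** I picked the wide one by its bore in the images, with a bore-to-head ratio of about 0.58 against 0.40 for the other.
- **Gauge:** I slid the wide sleeve fully down the pin and released it there for about 0.4 s, with the pin's tip visible in the bore. Then I took it off again.
- **Well:** I lowered the sleeve into the empty well with no notable force. The side view agreed with a head top at about 80 mm to within 1 pixel, which is what a seated sleeve should show.
- **Lift:** I gripped the handle bar at 50 N and raised the carrier 101 mm. At the last check the finger opening was 9.8 mm, the load was 5 to 6 N and the tool was 0.012 rad off vertical. The joints were almost still (under 0.003 rad/s). The sleeve's head was within about 2 pixels of where it sat in the wrist view before the lift, so it neither slipped nor pitched. The narrow sleeve was never touched and is about 39 cm from the carrier.

Some checks did not agree or did not go cleanly:

- **Camera disagreement:** The fixed cameras and the wrist camera differed by 2 to 3 mm on positions. I used the wrist camera for the fits.
- **Well height:** The two-view triangulation of the well mouth gave 46 mm instead of the stated 50 mm, from a short baseline.
- **First grasp:** The first fast descent left the tool about 5 mm too high after closing. I reopened, went lower and gripped again.

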